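# Make up the nozzle-change kit and the drying kit on the print-shop cart

### The job

Make up the two printer service kits from the loose stock on the red cart. Nozzle-change kit, in the tray with three bays: lay the nozzle wrench in the narrow long bay at one edge, the stubby screwdriver in the middle bay and the spare hot end in the short bay at the other edge; drying kit, in the tray with the round cup: stand the large desiccant canister upright in the cup and lay the hygrometer, display up, in the bay beside it. Everything must sit flat on the floor of its bay, either way round, and the small canister and the tape roll are not wanted: leave them where they stand.

Things in the scene. Friction and masses are not known exactly. Their poses are not given: they have to be found in the camera images.
- nozzle_wrench: Blue nozzle wrench lying on the cart, 90 mm long: ribbed flat-sided handle 60 mm long, 18 mm wide and 16 mm high (from x = -45 to +15 mm), then a round 13 mm steel socket to x = +45 mm. Origin: centre of its underside at mid-length; x along its length, z up. Can be gripped across its 18 mm width at the origin. About 50 g.
- stubby_screwdriver: Stubby screwdriver lying on the cart, 88 mm long: thick black square handle with rounded edges, 26 mm wide and high (x = -44 to +6 mm), a 20 mm round collar to +14 mm, then a thin steel blade to +44 mm, 13 mm above the underside. Origin: centre of its underside at mid-length; x along its length, z up. Can be gripped across the 26 mm handle near or a little behind the origin. About 60 g.
- hot_end: Spare printer hot end lying on the cart, 70 mm long: square finned aluminium heatsink 24 mm wide and high (x = -35 to +5 mm), a thin neck, a 20 mm wide heater block (x = +9 to +26 mm) and a small brass nozzle to x = +35 mm. Origin: centre of its underside at mid-length; x along its length, z up. Can be gripped across the 24 mm heatsink at the origin or a few mm behind it. About 60 g.
- hygrometer: White rectangular digital hygrometer lying display up, 72 mm long (x), 42 mm wide (y), 20 mm high, with a greenish display. Origin: centre of its underside at mid-length; x along its length, z up. About 60 g.
- large_canister: Large grey plastic desiccant canister standing upright: slotted cylinder with a perforated lid, 46 mm diameter, 56 mm high. Origin: centre of its underside, z up. About 70 g.
- small_canister: Small grey desiccant canister, 30 mm diameter, 36 mm high, upright; not wanted, to be left alone. Origin: centre of its underside, z up.
- tape_roll: Roll of paper tape lying flat, 72 mm outside diameter, 52 mm hole, 24 mm high; not wanted, to be left alone. Origin: centre of its underside, z up.
- nozzle_tray: Fixed low tray, black floor, grey ribs, 116 (x) by 184 mm (y). Origin: centre of underside, z up. Floor at 4 mm, ribs to 16. Three bays run along x, centred at x = 0: y = +58 narrow long bay (wrench; inside 108 by 36 mm), y = 0 middle bay (screwdriver; 108 by 44), y = -58 short bay (hot end; 88 by 42). No ribs for |x| < 25 mm: an open channel for fingers crosses the tray along y.
- drying_tray: Fixed low tray, black floor, grey ribs, 100 (x) by 168 mm (y). Origin: centre of underside, z up. Floor at 4 mm, walls to 16 mm. At x = 0, y = -42 a round cup (66 mm inside, 74 outside diameter) for the large canister; at x = 0, y = +46 a bay along x for the hygrometer (inside 90 by 60 mm), its side ribs missing for |x| < 25 mm to leave room for fingers.

How it is judged:
By the outcome, as a careful person would: the job done as asked, in the order asked, and still so for the second after the job is handed in, with the robot touching nothing.
It also fails if it takes over 120 s, if anything falls off the work surface, if the arm or the gripper's body presses on something with over 40 N, if the wrist force passes 120 N, or if a joint passes its speed limit or range.

### The arm

A 6-joint arm with a two-finger parallel gripper is mounted at the origin on the work surface. World frame = base frame: x ahead of the robot, y to its left, z up, the work surface at z = 0. Lengths are in m, angles in rad, forces in N, time in s.
With the tool pointing down it reaches from about 0.35 to 0.775 m from the base axis. Payload 5.5 kg.
Tool frame: the origin (TCP) lies midway between the tips of the shut fingers; the grasp point (between the pads) lies 19 mm behind it; z points along the fingers, y is the line along which they close (so a half turn about z gives the same grasp; the last joint's range is limited). The gripper opens to 85 mm and grips with 20 to 120 N. Pads are 22 mm wide; open, the fingers measure 114 mm over their backs; the gripper's body (76 mm by 85 mm) begins 54 mm behind the grasp point. The pads swing forward as they close: fully open they stand 13 mm farther back than shut.
Start: joints at [-1.285, 0.313, 0.046, 1.304, 0, 1.431], TCP at [0.238, -0.524, 0.231] pointing down, gripper open.
Joint ranges: [-2.76, 2.76], [-0.86, 1.69], [-1.03, 1.26], [-2.2, 2.34], [-1.47, 1.5], [-3.14, 3.14]. Speed limits (rad/s): [2.57, 2.57, 3.14, 3.14, 3.14, 3.14].

### API

Orientations are given as a unit quaternion [x, y, z, w].
In Python, from cell import r gives the robot as it stands.
- The arm moves only by the tool apply_moves, never from a script. Its argument "plan" is a list of rows, each a list of 2 entries, a list of its own where there are three numbers: the shift along the world's x, y, z normalised to -1 to 1, where 1 is 40 mm, then the turn, a rotation vector about the world's x, y, z normalised to -1 to 1, where 1 is 0.1 rad. In form: [[[dx, dy, dz], [wx, wy, wz]], ...]. A call has 1 to 5 rows; each row shifts and turns the commanded pose from where the row before left it; what a row does not reach is not made up. A row lasts 1/12 s, in which the tool goes at most 41.7 mm and 7.16 degrees, less where a joint would pass 70% of its speed; a pose out of reach is approached as far as the arm can. A call with a number of a shift or a turn outside -1 to 1 is refused whole. A call with a gripper value outside its range is refused whole. "grip" is the opening, from -1 (shut) to 1 (fully open), set as the call begins (left out, the last holds). The fingers move at their own pace and stop on an object; "newtons" is the grip in N (left out, the last holds). Time passes only in rows, so rows that do not move let the fingers close. It gives the time, the measured TCP pose, the force, the opening and the grip force at its end, in the units of the state.
- r.read_state(): the state, without advancing time (a new reading comes with each control period).
- r.read_camera(name): name is "scene" or "side" or "wrist"; returns a dict with "image" (420x560x3 uint8, red, green, blue), "z_map" (420x560 float32, m along the optical axis (not along the pixel's ray), 0 where there is no reading), "fovy" (degrees; the focal length in pixels is half the picture's height over the tangent of half this angle, whatever the lens; pixels are square), "cx", "cy" (the principal point, pixels), "k1" (the pictures are not rectified: a ray, as slopes to the right and down, at radius r is drawn at 1 + k1 r^2 times it, then the intrinsics apply), "R" (3x3) and "t" (3): a world point X has camera coordinates R X + t. Camera axes: x right, y down, z forward; pixel columns grow to the right and rows downward; lengths in m; the calibration is good to about 2 mm. A picture is of the moment at which its call begins.
- r.close_job(): hands the job in; it is judged then, once.
The state is a dict: "clock": time; "joint_pos": joint angles; "joint_velocities": joint speeds; "joint_efforts": joint torques, N m; "ee_pos": TCP position; "tcp_rot": TCP orientation; "ft_force": force on the tool from outside, world axes, zero at the start; "torque": the same for the moment, N m; "opening": opening from 0.0 (shut) to 1.0 (fully open); "finger_force": force on a finger pad.
Only numpy, scipy, OpenCV 4.12 (cv2) and the standard library are available. Lean on these libraries where they do the work, as an engineer would, in place of code of your own. Each camera call takes 0.05 s, during which the arm holds its last target. There are 200 camera calls.

## Working session

There is one attempt and no reset: what is moved stays moved. The work goes in short steps, Python scripts to look and compute and a tool call to move; the robot and the scene stay as the last step left them, time stands still between calls to the robot, and variables do not carry over. Pictures are saved under pics/ and viewed, at most 16 in all, crops included, and the job is handed in when it is done.

Besides the shell and the picture viewer there is one more tool, called after ">>>" in YAML: its name, and indented under it one key for each argument. apply_moves: Moves the arm, as the interface text tells. Its arguments: {"type":"object","properties":{"plan":{"type":"array","items":{"type":"array"}},"grip":{"type":"number"},"newtons":{"type":"number"}},"required":["plan"]}

```bash
ls; mkdir -p pics; cat > h.py <<'E'
import numpy as np, cv2
from cell import r
def cam(n):
    c=r.read_camera(n); np.savez(f'{n}.npz',**{k:c[k] for k in c}); return c
def K(c):
    f=210/np.tan(np.radians(c['fovy'])/2); return np.array([[f,0,c['cx']],[0,f,c['cy']],[0,0,1]])
def D(c): return np.array([float(c['k1']),0,0,0])
def rays(c,uv):
    uv=np.array(uv,float).reshape(-1,1,2); s=cv2.undistortPoints(uv,K(c),D(c)).reshape(-1,2)
    return np.c_[s,np.ones(len(s))]
def onplane(c,uv,z):
    d=rays(c,uv)@c['R']; o=-c['R'].T@c['t']; return o+d*((z-o[2])/d[:,2])[:,None]
def cloud(c):
    h,w=c['z_map'].shape; u,v=np.meshgrid(np.arange(w),np.arange(h))
    p=rays(c,np.stack([u,v],-1).reshape(-1,2))*c['z_map'].reshape(-1,1)
    return ((p-c['t'])@c['R']).reshape(h,w,3)
def save(c,n): cv2.imwrite(f'pics/{n}.png',cv2.cvtColor(c['image'],cv2.COLOR_RGB2BGR))
E
python3 - <<'E'
from h import *
for n in ['scene','side','wrist']:
    c=cam(n); save(c,n+'0'); print(n,c['fovy'],c['cx'],c['cy'],c['k1'],(-c['R'].T@c['t']).round(3),c['R'][2].round(2))
print(r.read_state())
E
```

```text
pics
scene 42.481205652165116 269.93453725529054 213.05862254832567 -0.2100288400259279 [1.557 0.308 0.9  ] [-0.74 -0.23 -0.63]
side 56.751340865975514 281.62055369734884 207.82633613451287 0.021892844828768243 [0.498 0.702 0.927] [ 0.06 -0.62 -0.78]
wrist 62.73836051420282 274.0575507192373 208.5695399533087 -0.08841856205406923 [ 0.312 -0.49   0.373] [-0.29 -0.13 -0.95]
{'clock': 0.15, 'joint_pos': array([-1.28459399e+00,  3.13838396e-01,  4.52654240e-02,  1.30359130e+00,
        2.82954487e-05,  1.43118337e+00]), 'joint_velocities': array([-1.96086384e-04, -7.30083726e-04,  2.24773556e-03, -1.17536676e-03,
       -6.09400576e-04, -2.91535849e-05]), 'joint_efforts': array([ 1.56473205e-03, -4.81066382e+01,  2.98814303e+01,  1.39186942e-02,
       -9.81492894e-05, -7.96932312e-06]), 'ee_pos': array([ 0.23739966, -0.52330371,  0.23061816]), 'tcp_rot': array([ 9.77420427e-01,  2.11302722e-01, -3.59770398e-05, -6.83173463e-04]), 'ft_force': array([-0.47644487,  0.77880181, -0.76185652]), 'torque': array([0.04966143, 0.01326337, 0.02341429]), 'finger_force': 0.0, 'opening': 1.0029930244742369}
```

View pics/scene0.png

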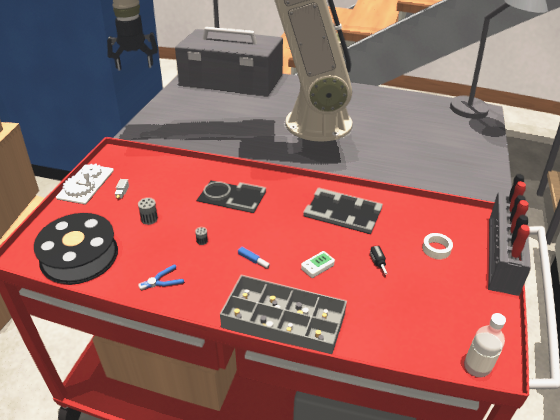

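View pics/side0.png

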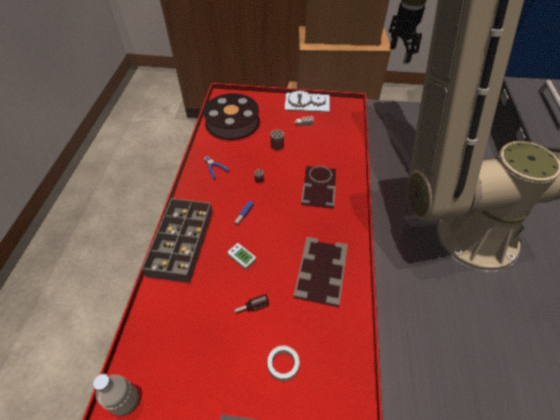

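The scene view shows the wrench at (253,257), hygrometer (318,263), screwdriver (378,260), tape (437,245), small canister (201,236), large canister (148,211), hot end (122,187), drying tray (232,193) and nozzle tray (343,210). The side view shows the same items: wrench (244,212), hot end (304,121) and screwdriver (252,304). I'll measure next.

```bash
cat > m.py <<'E'
from h import *
import sys
seeds={'scene':dict(wrench=(253,257),hyg=(318,263),driver=(378,258),tape=(428,245),small=(201,235),large=(148,211),hot=(122,187),dry=(232,193),noz=(343,210)),
'side':dict(wrench=(244,212),hyg=(242,256),driver=(258,302),small=(259,175),large=(277,139),hot=(304,121),dry=(319,188),noz=(322,271))}
def measure(n,names=None,c=None):
    c=c or cam(n); P=cloud(c); im=c['image']
    hsv=cv2.cvtColor(im,cv2.COLOR_RGB2HSV); 
    red=((hsv[...,0]<6)|(hsv[...,0]>174))&(hsv[...,1]>150)
    ok=(c['z_map']>0)
    print(n,'red surf z',np.median(P[red&ok&(P[...,0]>.35)&(P[...,0]<.75)&(abs(P[...,1])<.4)][:,2]).round(4))
    m=(~red).astype(np.uint8); k,L=cv2.connectedComponents(m,connectivity=4)
    for o,(u,v) in seeds[n].items():
        if names and o not in names: continue
        l=L[v,u]; 
        if l==0: print(o,'seed red'); continue
        s=(L==l)&ok; q=P[s]; z=np.percentile(q[:,2],95)
        (a,b),(w,h),an=cv2.minAreaRect(q[:,:2].astype(np.float32)*1000)
        bp=cv2.boxPoints(((a,b),(w,h),an)); e=bp[1]-bp[0] if w<0 else (bp[2]-bp[1] if w>=h else bp[1]-bp[0])
        e1,e2=bp[1]-bp[0],bp[2]-bp[1]; e=e1 if np.linalg.norm(e1)>np.linalg.norm(e2) else e2
        print(o,s.sum(),'ctr',round(a),round(b),'size',round(w),round(h),'ang',np.degrees(np.arctan2(e[1],e[0])).round(1),'z95',(z*1000).round(1), 'top mean',(q[q[:,2]>z-.006][:,:2].mean(0)*1000).round(1))
if __name__=='__main__':
    for n in ['scene','side']: measure(n)
E
python3 m.py
python3 - <<'E'
import cv2
a=cv2.imread('pics/side0.png')[90:330,190:370]; cv2.imwrite('pics/crop1.png',cv2.resize(a,None,fx=2.5,fy=2.5,interpolation=cv2.INTER_CUBIC)[:600])
a=cv2.imread('pics/scene0.png')[160:290,70:400]; cv2.imwrite('pics/crop2.png',cv2.resize(a,None,fx=2.4,fy=2.4,interpolation=cv2.INTER_CUBIC))
E
```

```text
scene red surf z 0.0006
wrench 286 ctr 673 -6 size 100 36 ang 69.8 z95 18.7 top mean [682.4  -6.4]
hyg 570 ctr 650 146 size 61 91 ang -35.7 z95 24.4 top mean [663.4 148.5]
driver 277 ctr 614 287 size 85 26 ang 27.3 z95 29.5 top mean [599.3 280.2]
tape 604 ctr 503 421 size 76 106 ang -3.1 z95 26.5 top mean [520.9 420. ]
small 194 ctr 636 -157 size 79 29 ang 25.6 z95 39.8 top mean [ 657.9 -146. ]
large 439 ctr 583 -334 size 131 45 ang 32.9 z95 58.1 top mean [ 617.2 -312. ]
hot 216 ctr 515 -453 size 112 41 ang 30.6 z95 27.1 top mean [ 520.8 -446.4]
dry 1498 ctr 449 -143 size 174 134 ang 88.3 z95 16.9 top mean [ 464.6 -128.8]
noz 2258 ctr 430 163 size 193 153 ang 84.4 z95 17.8 top mean [445.7 164. ]
side red surf z 0.002
wrench 167 ctr 684 -4 size 91 25 ang 71.2 z95 20.9 top mean [680.7  -5.2]
hyg 441 ctr 664 142 size 52 84 ang -36.0 z95 25.4 top mean [661.4 150. ]
driver 240 ctr 614 291 size 85 25 ang 23.0 z95 30.5 top mean [596.2 282.6]
small 71 ctr 656 -146 size 28 26 ang 63.9 z95 40.7 top mean [ 655.9 -146. ]
large 196 ctr 620 -339 size 44 100 ang -84.4 z95 60.8 top mean [ 616.4 -312. ]
hot 155 ctr 532 -458 size 80 59 ang 20.4 z95 29.3 top mean [ 523.2 -446.7]
dry 1143 ctr 461 -139 size 168 103 ang 87.9 z95 19.6 top mean [ 462.4 -129.5]
noz 2663 ctr 441 164 size 194 118 ang 83.3 z95 19.7 top mean [441.9 169.2]
```

View pics/crop1.png

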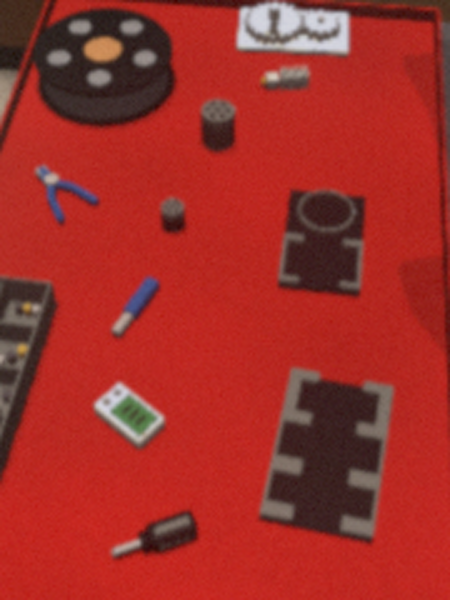

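View pics/crop2.png

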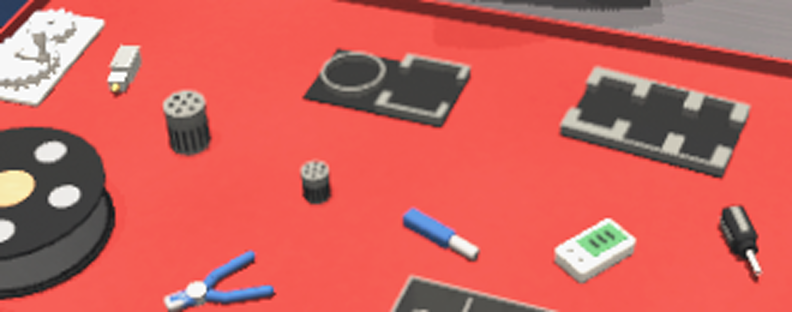

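The crops show the wrench socket pointing to lower left (+x,+y), the screwdriver blade to +x and the hot-end nozzle to the left at crop1 (268,78). The tray ends aren't clear enough to tell apart yet. I'll go toward the wrench and look with the wrist camera.

>>> apply_moves:
  plan:
    - [[0.63, 0.82, 0], [0, 0, 0.5]]
    - [[0.63, 0.82, 0], [0, 0, 0.5]]
    - [[0.63, 0.82, 0], [0, 0, 0.5]]
    - [[0.63, 0.82, 0], [0, 0, 0.5]]
    - [[0.63, 0.82, 0], [0, 0, 0.5]]
  grip: 1

```text
clock: 0.67
ee_pos: [0.3642, -0.3581, 0.2313]
tcp_rot: [0.943, 0.332, 0.0, 0.0]
ft_force: [1.0, -0.2, -0.1]
opening: 0.999
finger_force: 0.0
```

>>> apply_moves:
  plan:
    - [[0.63, 0.82, 0], [0, 0, 0.5]]
    - [[0.63, 0.82, 0], [0, 0, 0.5]]
    - [[0.63, 0.82, 0], [0, 0, 0.5]]
    - [[0.63, 0.82, 0], [0, 0, 0.5]]
    - [[0.63, 0.82, 0], [0, 0, 0.5]]

```text
clock: 1.08
ee_pos: [0.4904, -0.1938, 0.2315]
tcp_rot: [0.894, 0.448, 0.0, 0.0]
ft_force: [0.3, -0.4, -0.2]
opening: 1.001
finger_force: 0.0
```

>>> apply_moves:
  plan:
    - [[0.63, 0.82, 0], [0, 0, 0.5]]
    - [[0.63, 0.82, 0], [0, 0, 0.5]]
    - [[0.63, 0.82, 0], [0, 0, 0.5]]
    - [[0.63, 0.82, 0], [0, 0, 0.5]]
    - [[0.63, 0.82, 0], [0, 0, 0.5]]

```text
clock: 1.5
ee_pos: [0.6164, -0.0297, 0.2313]
tcp_rot: [0.831, 0.556, 0.0, 0.0]
ft_force: [0.9, -0.9, 0.7]
opening: 1.0
finger_force: 0.0
```

>>> apply_moves:
  plan:
    - [[0.63, 0.82, 0], [0, 0, 0.5]]
    - [[0, 0, 0], [0, 0, 0]]
    - [[0, 0, 0], [0, 0, 0]]

```text
clock: 1.75
ee_pos: [0.6414, 0.0033, 0.2301]
tcp_rot: [0.817, 0.577, -0.001, -0.0]
ft_force: [-0.2, 0.3, 0.1]
opening: 1.0
finger_force: 0.0
```

```bash
python3 - <<'E'
from h import *
c=cam('wrist'); save(c,'w1')
E
```

```text
(no output)
```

View pics/w1.png

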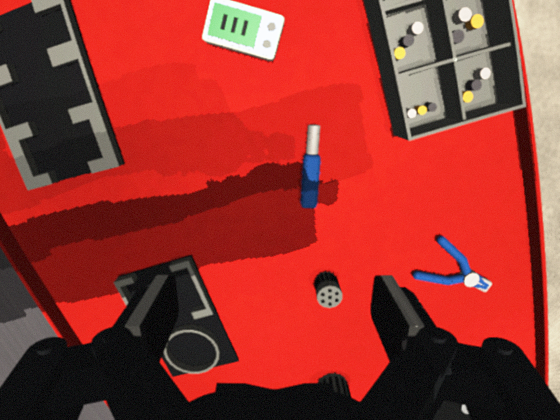

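The wrench runs from (304,207) at the handle to (314,125) at the socket. The hygrometer is at (245,28), part of the nozzle tray is at upper left, and the drying tray is at (180,310).

```bash
cat >> h.py <<'E'
def load(n): return dict(np.load(f'{n}.npz'))
def blob(c,seed,zt,mask,kern=3):
    """component of mask at seed -> rectangle (mm, deg) on plane z=zt"""
    k,L=cv2.connectedComponents(cv2.morphologyEx(mask.astype(np.uint8),cv2.MORPH_CLOSE,np.ones((kern,kern))))
    l=L[seed[1],seed[0]]; assert l>0
    v,u=np.nonzero(L==l); p=onplane(c,np.c_[u,v],zt)[:,:2]*1000
    (a,b),(w,h),an=cv2.minAreaRect(p.astype(np.float32)); bp=cv2.boxPoints(((a,b),(w,h),an))
    e1,e2=bp[1]-bp[0],bp[2]-bp[1]; e=e1 if np.linalg.norm(e1)>np.linalg.norm(e2) else e2
    return (round(a,1),round(b,1)),(round(w,1),round(h,1)),np.degrees(np.arctan2(e[1],e[0])).round(1),len(v)
def hsv(c): return cv2.cvtColor(c['image'],cv2.COLOR_RGB2HSV)
E
python3 - <<'E'
from h import *
c=load('wrist'); H=hsv(c); P=cloud(c)
blue=(H[...,0]>100)&(H[...,0]<130)&(H[...,1]>100)
notred=~(((H[...,0]<8)|(H[...,0]>172))&(H[...,1]>120))
print(blob(c,(310,170),.014,blue)); print(blob(c,(310,170),.010,notred))
print(onplane(c,[(313.5,126)],.007)*1000)
print('depth z at handle',P[150:200:8,309,2],'red',P[180,350:380:10,2])
for n in ('scene','side'):
    c=load(n);H=hsv(c); blue=(H[...,0]>100)&(H[...,0]<130)&(H[...,1]>100)
    print(n,blob(c,(250,255) if n=='scene' else (247,208),.014,blue))
E
```

```text
((674.7, -17.9), (58.4, 17.8), np.float32(69.3), 838)
((680.3, -5.3), (90.6, 20.4), np.float32(67.8), 1300)
[[696.45728402  35.39076124   7.        ]]
depth z at handle [0.01394115 0.01600691 0.01596152 0.01585912 0.01469314 0.01486818
 0.01532803] red [-0.00033369  0.00064297 -0.0015071 ]
scene ((679.3, -16.3), (61.1, 21.6), np.float32(68.4), 147)
side ((674.5, -18.2), (49.7, 11.3), np.float32(68.1), 45)
```

>>> apply_moves:
  plan:
    - [[0.97, -0.18, 0], [0, 0, -0.24]]
    - [[0, 0, -1], [0, 0, 0]]
    - [[0, 0, -1], [0, 0, 0]]
    - [[0, 0, -1], [0, 0, 0]]
    - [[0, 0, -1], [0, 0, 0]]
  grip: 0.2
  newtons: 40

```text
clock: 2.22
ee_pos: [0.6791, -0.0081, 0.0703]
tcp_rot: [0.826, 0.564, 0.0, 0.0]
ft_force: [0.4, 1.2, -0.3]
opening: 0.6
finger_force: 0.0
```

>>> apply_moves:
  plan:
    - [[0, 0, -0.7], [0, 0, 0]]
    - [[0, 0, -0.6], [0, 0, 0]]
    - [[0, 0, -0.3], [0, 0, 0]]
    - [[0, 0, 0], [0, 0, 0]]
    - [[0, 0, 0], [0, 0, 0]]

```text
clock: 2.63
ee_pos: [0.6792, -0.0072, 0.0079]
tcp_rot: [0.825, 0.565, -0.0, 0.0]
ft_force: [0.6, -0.9, 0.5]
opening: 0.601
finger_force: 0.0
```

>>> apply_moves:
  plan:
    - [[0, 0, 0], [0, 0, 0]]
    - [[0, 0, 0], [0, 0, 0]]
    - [[0, 0, 0], [0, 0, 0]]
    - [[0, 0, 0], [0, 0, 0]]
    - [[0, 0, 0], [0, 0, 0]]
  grip: -1

```text
clock: 3.05
ee_pos: [0.6812, -0.0063, 0.0099]
tcp_rot: [0.825, 0.565, 0.001, 0.002]
ft_force: [-0.7, -0.2, 5.7]
opening: 0.192
finger_force: 40.2
```

>>> apply_moves:
  plan:
    - [[0, 0, 0.6], [0, 0, 0]]
    - [[0, 0, 1], [0, 0, 0]]
    - [[0, 0, 1], [0, 0, 0]]
    - [[0, 0, 1], [0, 0, 1]]
    - [[-0.2, 0.25, 1], [0, 0, 1]]

```text
clock: 3.47
ee_pos: [0.6724, 0.0025, 0.1934]
tcp_rot: [0.763, 0.646, 0.0, 0.001]
ft_force: [1.7, 0.5, -1.5]
opening: 0.191
finger_force: 39.4
```

>>> apply_moves:
  plan:
    - [[-0.2, 0.25, 0.5], [0, 0, 1]]
    - [[-0.2, 0.25, 0], [0, 0, 1]]
    - [[-0.2, 0.25, 0], [0, 0, 1]]
    - [[-0.2, 0.25, 0], [0, 0, 1]]
    - [[-0.2, 0.25, 0], [0, 0, 1]]

```text
clock: 3.88
ee_pos: [0.6313, 0.0544, 0.212]
tcp_rot: [0.579, 0.815, 0.0, 0.001]
ft_force: [1.0, 0.3, -0.8]
opening: 0.192
finger_force: 39.4
```

>>> apply_moves:
  plan:
    - [[-0.2, 0.25, 0], [0, 0, 1]]
    - [[-0.2, 0.25, 0], [0, 0, 1]]
    - [[-0.2, 0.25, 0], [0, 0, 1]]
    - [[-0.2, 0.25, 0], [0, 0, 1]]
    - [[-0.2, 0.25, 0], [0, 0, 1]]

```text
clock: 4.3
ee_pos: [0.5911, 0.1045, 0.2117]
tcp_rot: [0.359, 0.933, 0.0, 0.0]
ft_force: [-0.8, 1.5, -0.5]
opening: 0.194
finger_force: 39.4
```

>>> apply_moves:
  plan:
    - [[-0.2, 0.25, 0], [0, 0, 1]]
    - [[-0.2, 0.25, 0], [0, 0, 1]]
    - [[-0.2, 0.25, 0], [0, 0, 1]]
    - [[-0.2, 0.25, 0], [0, 0, 1]]
    - [[0, 0, 0], [0, 0, 0]]

```text
clock: 4.72
ee_pos: [0.5581, 0.1455, 0.2118]
tcp_rot: [0.167, 0.986, 0.0, -0.0]
ft_force: [-0.3, 0.1, -0.2]
opening: 0.196
finger_force: 39.4
```

```bash
python3 - <<'E'
from h import *
c=cam('wrist'); save(c,'w2')
E
```

```text
(no output)
```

View pics/w2.png

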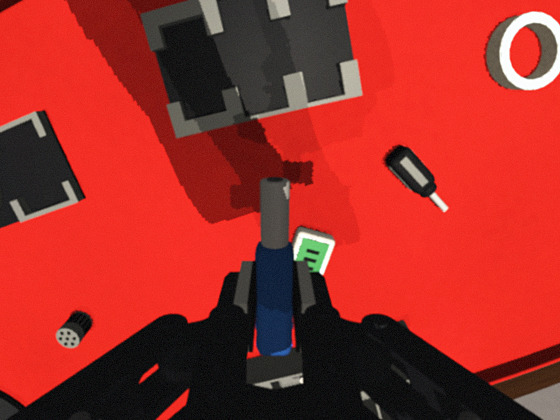

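The wrench is held straight, with its handle at (275,300). In the tray at (250,60) the left (-y) bay has the thick end ribs, so it is the short bay; the right (+y) bay has thin ends, so it is the wrench bay. I'll move closer and measure the whole tray.

>>> apply_moves:
  plan:
    - [[-0.8, 0.5, 0.3], [0, 0, 0.35]]
    - [[-0.8, 0.5, 0.3], [0, 0, 0]]
    - [[0, 0, 0], [0, 0, 0]]
    - [[0, 0, 0], [0, 0, 0]]

```text
clock: 5.1
ee_pos: [0.4954, 0.1844, 0.2365]
tcp_rot: [0.152, 0.988, 0.0, 0.001]
ft_force: [0.6, -0.8, -0.9]
opening: 0.195
finger_force: 39.4
```

```bash
python3 - <<'E'
from h import *
c=cam('wrist'); save(c,'w3'); s=r.read_state(); print(s['ee_pos'],s['tcp_rot'])
E
```

```text
[0.49621756 0.18383985 0.23588881] [1.52339917e-01 9.88327355e-01 2.44837758e-04 1.23693628e-03]
```

View pics/w3.png

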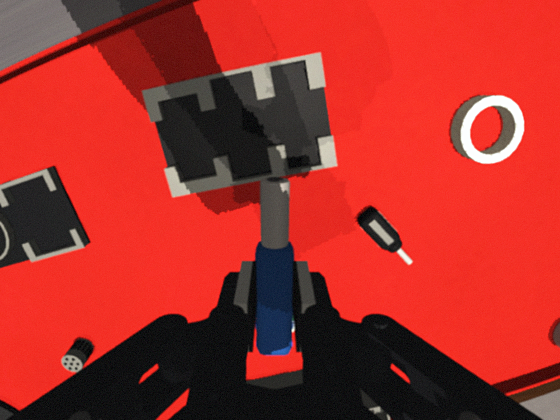

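The tray is fully in view, with corners at about (142,91), (321,53), (338,165) and (174,196).

```bash
python3 - <<'E'
from h import *
c=load('wrist'); P=cloud(c); H=hsv(c)
q=P[(c['z_map']>0)&(P[...,2]>.010)&(P[...,2]<.022)&(H[...,1]<70)&(H[...,2]>70)]
q=q[(abs(q[:,0]-.44)<.1)&(abs(q[:,1]-.166)<.13)]
print('depth ribs',len(q),cv2.minAreaRect((q[:,:2]*1000).astype(np.float32)))
print(onplane(c,[(142,91),(321,53),(338,165)],.016)*1000, onplane(c,[(142,91),(321,53),(338,165),(174,196)],.0)*1000)
for n in('scene','side'):
    c2=load(n);P=cloud(c2);H=hsv(c2)
    q=P[(P[...,2]>.010)&(P[...,2]<.022)&(H[...,1]<90)&(H[...,2]>90)]
    q=q[(abs(q[:,0]-.44)<.1)&(abs(q[:,1]-.166)<.13)]; print(n,cv2.minAreaRect((q[:,:2]*1000).astype(np.float32)))
# finer: rib pixels projected to z=16 from wrist
H=hsv(c);m=((H[...,1]<70)&(H[...,2]>90)).astype(np.uint8)
v,u=np.nonzero(m); p=onplane(c,np.c_[u,v],.016)[:,:2]*1000; p=p[(abs(p[:,0]-440)<85)&(abs(p[:,1]-166)<115)]
print('wrist ribs',cv2.minAreaRect(p.astype(np.float32)))
c=load('wrist')
# wrench direction in held state
H=hsv(c); b=(H[...,0]>100)&(H[...,0]<130)&(H[...,1]>100); v,u=np.nonzero(b); P=cloud(c)
q=P[v,u]; print('held',cv2.minAreaRect((q[:,:2]*1000).astype(np.float32)),np.percentile(q[:,2],[5,50,95]))
E
```

```text
depth ribs 5007 ((440.4880065917969, 165.35467529296875), (183.0926513671875, 115.25251770019531), 83.55896759033203)
[[373.66628976  81.03138588  16.        ]
 [394.51141983 263.6261438   16.        ]
 [508.08532688 251.54654772  16.        ]] [[371.80740496  75.40766317   0.        ]
 [393.57265146 266.06226229   0.        ]
 [512.15977832 253.44946565   0.        ]
 [490.62271589  64.04305851   0.        ]]
scene ((440.5437927246094, 166.5958251953125), (184.50265502929688, 124.7603988647461), 84.68586730957031)
side ((441.99267578125, 167.6943359375), (183.85133361816406, 112.7196044921875), 83.51476287841797)
wrist ribs ((451.8131408691406, 164.1033477783203), (182.70745849609375, 137.91070556640625), 83.56265258789062)
held ((578.2825927734375, -49.1927490234375), (247.2065887451172, 661.5610961914062), 8.635506629943848) [0.23990396 0.24235991 0.31730508]
```

>>> apply_moves:
  plan:
    - [[-0.61, 0.5, 0], [0, 0, 0.96]]
    - [[-0.61, 0.5, 0], [0, 0, 0.96]]
    - [[0, 0, -1], [0, 0, 0]]
    - [[0, 0, -1], [0, 0, 0]]
    - [[0, 0, -1], [0, 0, 0]]

```text
clock: 5.57
ee_pos: [0.4485, 0.2238, 0.1142]
tcp_rot: [0.057, 0.998, 0.0, 0.002]
ft_force: [0.7, 0.3, -1.2]
opening: 0.196
finger_force: 39.4
```

>>> apply_moves:
  plan:
    - [[0, 0, -1], [0, 0, 0]]
    - [[0, 0, -0.6], [0, 0, 0]]
    - [[0, 0, 0], [0, 0, 0]]
    - [[0, 0, 0], [0, 0, 0]]

```text
clock: 5.9
ee_pos: [0.4465, 0.2228, 0.0498]
tcp_rot: [0.057, 0.998, -0.001, -0.002]
ft_force: [0.9, 1.0, -0.2]
opening: 0.196
finger_force: 39.4
```

```bash
python3 - <<'E'
from h import *
s=r.read_state(); p,q=s['ee_pos'],s['tcp_rot']; print(p*1000,2*np.degrees(np.arctan2(q[1],q[0])),'want 447.6 223.6 173.5')
E
```

```text
[446.45838582 222.7760867   49.77593654] 173.41380435489688 want 447.6 223.6 173.5
```

>>> apply_moves:
  plan:
    - [[0, 0, -0.5], [0, 0, 0]]
    - [[0, 0, -0.3], [0, 0, 0]]
    - [[0, 0, -0.12], [0, 0, 0]]
    - [[0, 0, 0], [0, 0, 0]]
    - [[0, 0, 0], [0, 0, 0]]

```text
clock: 6.32
ee_pos: [0.4483, 0.224, 0.0157]
tcp_rot: [0.057, 0.998, 0.0, 0.001]
ft_force: [0.4, 0.1, 0.1]
opening: 0.195
finger_force: 39.4
```

>>> apply_moves:
  plan:
    - [[0, 0, 0], [0, 0, 0]]
    - [[0, 0, 0], [0, 0, 0]]
    - [[0, 0, 0], [0, 0, 0]]
    - [[0, 0, 0], [0, 0, 0]]
  grip: -0.1

```text
clock: 6.65
ee_pos: [0.4473, 0.224, 0.0148]
tcp_rot: [0.056, 0.998, 0.0, 0.001]
ft_force: [0.5, 0.7, 0.5]
opening: 0.453
finger_force: 0.0
```

>>> apply_moves:
  plan:
    - [[0, 0, 0.5], [0, 0, 0]]
    - [[0, 0, 1], [0, 0, 0]]
    - [[0, 0, 1], [0, 0, 0]]
    - [[0, 0, 1], [0, 0, 0]]
    - [[0.7, 0, 0.7], [0, 0, 0]]

```text
clock: 7.07
ee_pos: [0.4713, 0.2241, 0.1862]
tcp_rot: [0.055, 0.998, 0.0, -0.0]
ft_force: [0.4, 1.0, -0.3]
opening: 0.448
finger_force: 0.0
```

>>> apply_moves:
  plan:
    - [[0.9, 0, 0.4], [0, 0, -0.5]]
    - [[0.9, 0.1, 0.3], [0, 0, -1]]
    - [[0.3, 0.5, 0.3], [0, 0, -1]]
    - [[0, 0, 0], [0, 0, -1]]
    - [[0, 0, 0], [0, 0, 0]]

```text
clock: 7.48
ee_pos: [0.56, 0.2485, 0.2226]
tcp_rot: [0.23, 0.973, 0.0, 0.001]
ft_force: [-0.3, 0.5, 0.1]
opening: 0.448
finger_force: 0.0
```

```bash
python3 - <<'E'
from h import *
s=r.read_state(); p,q=s['ee_pos'],s['tcp_rot']; print(p*1000,2*np.degrees(np.arctan2(q[1],q[0])))
c=cam('wrist'); save(c,'w4')
E
```

```text
[560.01431927 248.45252963 222.63390822] 153.36666017635872
```

View pics/w4.png

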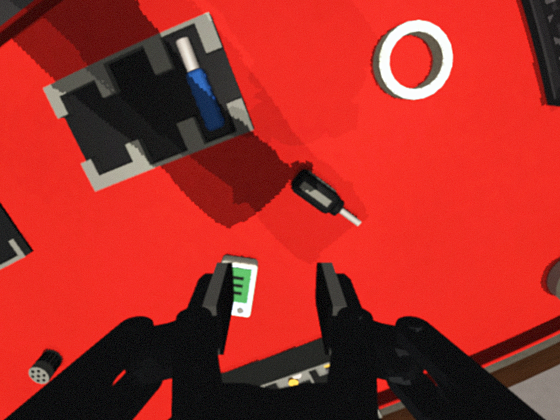

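The wrench lies flat in its bay at (203,85). The screwdriver handle is at (317,190) and the blade tip is at (360,223).

```bash
python3 - <<'E'
from h import *
c=load('wrist'); H=hsv(c); P=cloud(c)
notred=~(((H[...,0]<8)|(H[...,0]>172))&(H[...,1]>120))
print(blob(c,(318,192),.013,notred))
print('tip',onplane(c,[(360.5,224)],.013)*1000)
k,L=cv2.connectedComponents(notred.astype(np.uint8)); q=P[(L==L[192,318])&(P[...,2]>.020)&(P[...,2]<.035)]*1000
print('handle top',cv2.minAreaRect(q[:,:2].astype(np.float32)),np.median(q,0),len(q))
# wrench check
b=(H[...,0]>100)&(H[...,0]<130)&(H[...,1]>100)
print('wrench',blob(c,(207,100),.018,b)); v,u=np.nonzero(b); print(np.median(P[v,u],0))
E
```

```text
((611.4, 287.1), (88.9, 27.2), np.float32(26.3), 1391)
tip [[651.8621067  308.42222889  13.        ]]
handle top ((597.8150634765625, 281.19140625), (57.29356384277344, 24.20675277709961), 27.380842208862305) [593.98362948 279.86964858  25.16608699] 1097
wrench ((462.1, 222.2), (21.3, 59.3), np.float32(-6.9), 1283)
[0.52529479 0.2264554  0.24617176]
```

>>> apply_moves:
  plan:
    - [[0.22, 0.18, -0.4], [0, 0, 0.94]]
    - [[0.22, 0.18, -0.4], [0, 0, 0.94]]
    - [[0.22, 0.18, -0.4], [0, 0, 0.94]]
    - [[0.22, 0.18, -0.4], [0, 0, 0.94]]
    - [[0.22, 0.18, -0.4], [0, 0, 0.94]]
  grip: 0.2

```text
clock: 7.95
ee_pos: [0.6019, 0.2836, 0.1412]
tcp_rot: [-0.007, 1.0, -0.0, -0.001]
ft_force: [0.5, 0.2, 0.8]
opening: 0.599
finger_force: 0.0
```

>>> apply_moves:
  plan:
    - [[0, 0, -0.4], [0, 0, 0.94]]
    - [[0, 0, -0.4], [0, 0, 0.94]]
    - [[0, 0, -0.4], [0, 0, 0.94]]
    - [[0, 0, -0.4], [0, 0, 0.94]]
    - [[0, 0, -0.4], [0, 0, 0.94]]

```text
clock: 8.37
ee_pos: [0.6014, 0.2833, 0.0611]
tcp_rot: [-0.24, 0.971, -0.0, -0.001]
ft_force: [0.8, -0.3, -0.2]
opening: 0.6
finger_force: 0.0
```

>>> apply_moves:
  plan:
    - [[0, 0, -0.7], [0, 0, 0]]
    - [[0, 0, -0.45], [0, 0, 0]]
    - [[0, 0, -0.15], [0, 0, 0]]
    - [[0, 0, 0], [0, 0, 0]]

```text
clock: 8.7
ee_pos: [0.6002, 0.2828, 0.0079]
tcp_rot: [-0.237, 0.971, -0.0, -0.003]
ft_force: [0.8, -0.0, -0.1]
opening: 0.6
finger_force: 0.0
```

>>> apply_moves:
  plan:
    - [[0, 0, 0], [0, 0, 0]]
    - [[0, 0, 0], [0, 0, 0]]
    - [[0, 0, 0], [0, 0, 0]]
    - [[0, 0, 0], [0, 0, 0]]
    - [[0, 0, 0], [0, 0, 0]]
  grip: -1

```text
clock: 9.12
ee_pos: [0.604, 0.2842, 0.0121]
tcp_rot: [-0.236, 0.972, 0.0, 0.002]
ft_force: [-0.5, -0.3, 6.1]
opening: 0.294
finger_force: 40.5
```

```bash
cat > st.py <<'E'
from h import *
s=r.read_state(); p,q=s['ee_pos'],s['tcp_rot']; print((p*1000).round(1),2*np.degrees(np.arctan2(q[1],q[0])).round(2),s['opening'].round(3),s['finger_force'],s['joint_pos'].round(2))
E
python3 st.py
```

```text
Traceback (most recent call last):
  File "st.py", line 2, in <module>
    s=r.read_state(); p,q=s['ee_pos'],s['tcp_rot']; print((p*1000).round(1),2*np.degrees(np.arctan2(q[1],q[0])).round(2),s['opening'].round(3),s['finger_force'],s['joint_pos'].round(2))
                                                                                                                         ^^^^^^^^^^^^^^^^^^
AttributeError: 'float' object has no attribute 'round'
```

>>> apply_moves:
  plan:
    - [[0, 0, 0.5], [0, 0, 0]]
    - [[0, 0, 1], [0, 0, 0]]
    - [[0, 0, 1], [0, 0, 0]]
    - [[0, 0, 1], [0, 0, 0]]
    - [[-0.71, -0.49, 0], [0, 0, -0.98]]

```text
clock: 9.53
ee_pos: [0.5866, 0.2689, 0.1626]
tcp_rot: [-0.189, 0.982, 0.002, 0.013]
ft_force: [3.2, -0.4, 3.0]
opening: 0.295
finger_force: 39.7
```

>>> apply_moves:
  plan:
    - [[-0.71, -0.49, 0], [0, 0, -0.98]]
    - [[-0.71, -0.49, 0], [0, 0, -0.98]]
    - [[-0.71, -0.49, 0], [0, 0, -0.98]]
    - [[-0.71, -0.49, 0], [0, 0, -0.98]]
    - [[-0.71, -0.49, 0], [0, 0, -0.98]]

```text
clock: 9.95
ee_pos: [0.4308, 0.1654, 0.1503]
tcp_rot: [0.058, 0.998, 0.0, 0.0]
ft_force: [-0.2, -1.1, 0.6]
opening: 0.293
finger_force: 39.7
```

>>> apply_moves:
  plan:
    - [[0, 0, -1], [0, 0, 0]]
    - [[0, 0, -0.8], [0, 0, 0]]
    - [[0, 0, 0], [0, 0, 0]]
    - [[0, 0, 0], [0, 0, 0]]

```text
clock: 10.28
ee_pos: [0.4308, 0.1659, 0.0776]
tcp_rot: [0.055, 0.998, -0.0, -0.002]
ft_force: [0.2, 0.6, -0.3]
opening: 0.289
finger_force: 39.7
```

```bash
sed -i "s/s\['opening'\].round(3)/s['opening']/" st.py; python3 st.py; python3 - <<'E'
from h import *
c=cam('wrist'); save(c,'w5')
E
```

```text
[430.8 165.9  77.6] 173.66 0.28897615059636694 39.67817008495331 [ 0.19  0.21 -0.49  0.87  0.    0.3 ]
```

View pics/w5.png

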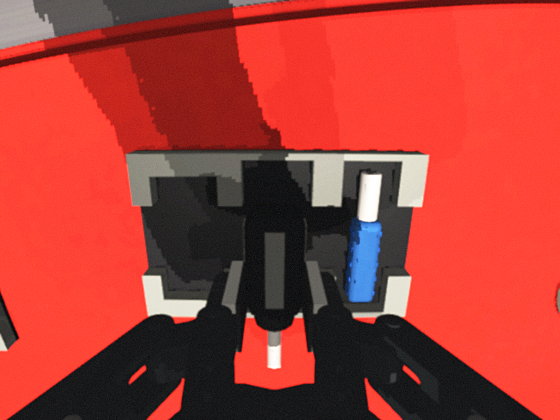

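The screwdriver is held straight over the middle bay at (275,270), and the wrench sits in its bay at (365,240). I'll lower it.

>>> apply_moves:
  plan:
    - [[0.05, 0.02, -0.7], [0, 0, 0]]
    - [[0, 0, -0.5], [0, 0, 0]]
    - [[0, 0, -0.25], [0, 0, 0]]
    - [[0, 0, 0], [0, 0, 0]]
    - [[0, 0, 0], [0, 0, 0]]

```text
clock: 10.75
ee_pos: [0.4357, 0.1675, 0.0214]
tcp_rot: [0.055, 0.998, 0.0, 0.001]
ft_force: [0.2, -0.2, 0.0]
opening: 0.295
finger_force: 39.7
```

```bash
python3 st.py
```

```text
[435.7 167.5  21.4] 173.68 0.29470916479025006 39.70746159553528 [ 0.19  0.28 -0.56  0.73  0.    0.31]
```

>>> apply_moves:
  plan:
    - [[0, 0, -0.1], [0, 0, 0]]
    - [[0, 0, 0], [0, 0, 0]]
    - [[0, 0, 0], [0, 0, 0]]

```text
clock: 11.0
ee_pos: [0.4352, 0.1672, 0.0171]
tcp_rot: [0.055, 0.998, 0.0, 0.001]
ft_force: [-0.5, 0.4, 0.3]
opening: 0.293
finger_force: 39.7
```

>>> apply_moves:
  plan:
    - [[0, 0, 0], [0, 0, 0]]
    - [[0, 0, 0], [0, 0, 0]]
    - [[0, 0, 0], [0, 0, 0]]
    - [[0, 0, 0], [0, 0, 0]]
  grip: 0.05

```text
clock: 11.33
ee_pos: [0.4345, 0.167, 0.0164]
tcp_rot: [0.055, 0.998, 0.0, 0.0]
ft_force: [0.7, 0.8, 1.0]
opening: 0.524
finger_force: 0.0
```

>>> apply_moves:
  plan:
    - [[0, 0, 0.5], [0, 0, 0]]
    - [[0, 0, 1], [0, 0, 0]]
    - [[0, 0, 1], [0, 0, 0]]
    - [[0, 0, 1], [0, 0, 0]]
    - [[0, 0, 1], [0, 0, 0]]

```text
clock: 11.75
ee_pos: [0.4338, 0.1669, 0.1981]
tcp_rot: [0.055, 0.998, 0.0, -0.0]
ft_force: [1.3, 0.3, -0.2]
opening: 0.523
finger_force: 0.0
```

```bash
python3 st.py
```

```text
[433.8 166.9 198.1] 173.66 0.522556043659125 0.0 [ 0.19  0.11 -0.29  1.17  0.    0.31]
```

>>> apply_moves:
  plan:
    - [[0.22, -0.95, 0.1], [0, 0, 0.1]]
    - [[0.22, -0.95, 0.1], [0, 0, 0.1]]
    - [[0.22, -0.95, 0.1], [0, 0, 0.1]]
    - [[0.22, -0.95, 0.1], [0, 0, 0.1]]
    - [[0.22, -0.95, 0.1], [0, 0, 0.1]]
  grip: 0.2

```text
clock: 12.17
ee_pos: [0.4784, -0.0246, 0.2167]
tcp_rot: [0.03, 1.0, 0.0, 0.0]
ft_force: [0.5, 0.4, 0.1]
opening: 0.598
finger_force: 0.0
```

>>> apply_moves:
  plan:
    - [[0.22, -0.95, 0.1], [0, 0, 0.1]]
    - [[0.22, -0.95, 0.1], [0, 0, 0.1]]
    - [[0.22, -0.95, 0.1], [0, 0, 0.1]]
    - [[0.22, -0.95, 0.1], [0, 0, 0.1]]
    - [[0.22, -0.95, 0.1], [0, 0, 0.1]]

```text
clock: 12.58
ee_pos: [0.5223, -0.215, 0.2364]
tcp_rot: [0.005, 1.0, 0.0, 0.0]
ft_force: [0.7, -0.0, -0.0]
opening: 0.6
finger_force: 0.0
```

>>> apply_moves:
  plan:
    - [[0.22, -0.95, 0], [0, 0, 0.1]]
    - [[0.22, -0.95, 0], [0, 0, 0.1]]
    - [[0.22, -0.95, 0], [0, 0, 0.1]]
    - [[0, 0, 0], [0, 0, 0]]
    - [[0, 0, 0], [0, 0, 0]]

```text
clock: 13.0
ee_pos: [0.5484, -0.3291, 0.2346]
tcp_rot: [-0.008, 1.0, 0.001, -0.001]
ft_force: [0.3, 1.2, 0.0]
opening: 0.6
finger_force: 0.0
```

```bash
python3 st.py; python3 - <<'E'
from h import *
c=cam('wrist'); save(c,'w6')
E
```

```text
[ 548.4 -329.1  234.6] 180.92 0.6000587174933297 0.0 [-0.67  0.44  0.25  1.37  0.   -0.68]
```

View pics/w6.png

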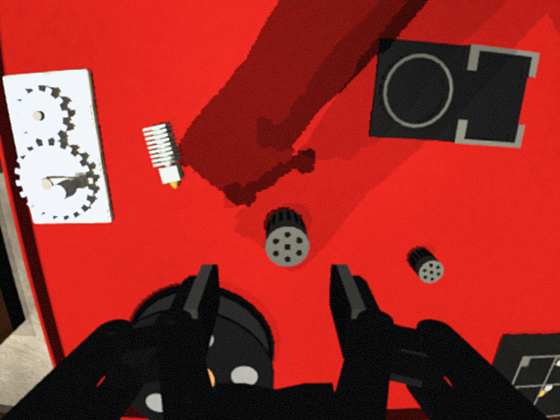

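The hot end runs from (157,124) to its nozzle at (175,187). The large canister lid is at (287,247). The drying tray is fully visible, with its cup at (418,90) and its bay on the right at (497,98).

```bash
python3 - <<'E'
from h import *
c=load('wrist'); H=hsv(c); P=cloud(c)*1; ok=c['z_map']>0
notred=~(((H[...,0]<8)|(H[...,0]>172))&(H[...,1]>120))
print('hot',blob(c,(162,150),.012,notred))
print('nozzle',onplane(c,[(176,187)],.011)*1000)
k,L=cv2.connectedComponents(notred.astype(np.uint8))
q=P[(L==L[150,164])&ok]*1000; print(len(q)); q=q[q[:,2]>19]; print('hot top',cv2.minAreaRect(q[:,:2].astype(np.float32)),np.median(q,0))
q=P[ok&(P[...,2]>.045)&(P[...,2]<.065)]*1000; q=q[np.hypot(q[:,0]-617,q[:,1]+312)<60]
print('can',cv2.minEnclosingCircle(q[:,:2].astype(np.float32)),np.median(q,0),cv2.fitEllipse(cv2.convexHull(q[q[:,2]>52][:,:2].astype(np.float32))))
q=P[(L==L[110,440])&ok]*1000; t=q[q[:,2]>10]
print('dry all',cv2.minAreaRect(q[:,:2].astype(np.float32)),'top',cv2.minAreaRect(t[:,:2].astype(np.float32)))
g=ok&(L==L[110,440])&(H[...,2]>90)&(P[...,2]>.010); v,u=np.nonzero(g); s=u<458
print('cup ring',cv2.fitEllipse(cv2.convexHull((P[g][s][:,:2]*1000).astype(np.float32))),'bay ribs',cv2.minAreaRect((P[g][~s][:,:2]*1000).astype(np.float32)))
E
```

```text
hot ((532.7, -447.3), (70.6, 32.0), np.float32(13.2), 1571)
nozzle [[ 566.08991049 -437.90786452   11.        ]]
1470
hot top ((526.5473022460938, -447.3558654785156), (57.86404037475586, 24.80318832397461), 12.724380493164062) [ 519.16266893 -448.54344425   23.63097789]
can ((614.9985961914062, -315.0719909667969), 23.23771095275879) [ 612.28889275 -315.4669164    55.67552378] ((614.758544921875, -315.2613220214844), (44.68955993652344, 45.87968826293945), 74.6877212524414)
dry all ((461.2883605957031, -137.59967041015625), (178.8350372314453, 101.65306091308594), 88.72608947753906) top ((460.21136474609375, -139.708984375), (164.2449188232422, 99.827880859375), 88.52674865722656)
cup ring ((469.18292236328125, -174.9525146484375), (73.37676239013672, 105.45532989501953), 132.4226531982422) bay ribs ((461.3090515136719, -97.12681579589844), (79.0223159790039, 99.84275817871094), 88.5577163696289)
```

>>> apply_moves:
  plan:
    - [[-0.2, -0.98, 0], [0, 0, 0.69]]
    - [[-0.2, -0.98, 0], [0, 0, 0.69]]
    - [[-0.2, -0.98, 0], [0, 0, 0.69]]
    - [[0, 0, -1], [0, 0, 0]]
    - [[0, 0, -1], [0, 0, 0]]

```text
clock: 13.47
ee_pos: [0.5264, -0.4479, 0.1595]
tcp_rot: [-0.112, 0.994, -0.004, 0.003]
ft_force: [0.8, 0.3, 0.1]
opening: 0.6
finger_force: 0.0
```

>>> apply_moves:
  plan:
    - [[0, 0, -1], [0, 0, 0]]
    - [[0, 0, -1], [0, 0, 0]]
    - [[0, 0, -0.5], [0, 0, 0]]
    - [[0, 0, 0], [0, 0, 0]]
    - [[0, 0, 0], [0, 0, 0]]

```text
clock: 13.88
ee_pos: [0.5244, -0.4423, 0.0558]
tcp_rot: [-0.114, 0.994, 0.001, -0.001]
ft_force: [0.7, -0.8, 0.5]
opening: 0.603
finger_force: 0.0
```

```bash
python3 st.py
```

```text
[ 524.4 -442.3   55.8] 193.04 0.6032212184450229 0.0 [-0.82  0.62  0.09  1.04  0.   -1.05]
```

>>> apply_moves:
  plan:
    - [[0, -0.07, -0.7], [0, 0, 0]]
    - [[0, 0, -0.35], [0, 0, 0]]
    - [[0, 0, -0.12], [0, 0, 0]]
    - [[0, 0, 0], [0, 0, 0]]
    - [[0, 0, 0], [0, 0, 0]]

```text
clock: 14.3
ee_pos: [0.526, -0.448, 0.0119]
tcp_rot: [-0.113, 0.994, -0.001, 0.001]
ft_force: [-0.1, -0.9, 0.1]
opening: 0.6
finger_force: 0.0
```

>>> apply_moves:
  plan:
    - [[0, 0, 0], [0, 0, 0]]
    - [[0, 0, 0], [0, 0, 0]]
    - [[0, 0, 0], [0, 0, 0]]
    - [[0, 0, 0], [0, 0, 0]]
    - [[0, 0, 0], [0, 0, 0]]
  grip: -1

```text
clock: 14.72
ee_pos: [0.5258, -0.4483, 0.0115]
tcp_rot: [-0.113, 0.994, -0.001, 0.001]
ft_force: [0.6, 0.3, 6.2]
opening: 0.271
finger_force: 40.3
```

```bash
python3 st.py
```

```text
[ 525.8 -448.3   11.5] 192.96 0.27105128418902796 40.25498807430267 [-0.82  0.66  0.05  0.95  0.   -1.05]
```

>>> apply_moves:
  plan:
    - [[0, 0, 0.5], [0, 0, 0]]
    - [[0, 0, 1], [0, 0, 0]]
    - [[0, 0, 1], [0, 0, 0]]
    - [[0, 0, 1], [0, 0, 0]]
    - [[0, 0, 0.5], [0, 0, 0]]

```text
clock: 15.13
ee_pos: [0.5261, -0.4488, 0.1758]
tcp_rot: [-0.113, 0.994, -0.003, 0.002]
ft_force: [1.1, -0.4, 0.3]
opening: 0.269
finger_force: 39.5
```

>>> apply_moves:
  plan:
    - [[-0.16, 0.93, 0], [0, 0, -0.23]]
    - [[-0.16, 0.93, 0], [0, 0, -0.23]]
    - [[-0.16, 0.93, 0], [0, 0, -0.23]]
    - [[-0.16, 0.93, 0], [0, 0, -0.23]]
    - [[-0.16, 0.93, 0], [0, 0, -0.23]]

```text
clock: 15.55
ee_pos: [0.4921, -0.2599, 0.1697]
tcp_rot: [-0.055, 0.999, -0.0, 0.0]
ft_force: [0.8, -0.1, -0.1]
opening: 0.268
finger_force: 39.5
```

>>> apply_moves:
  plan:
    - [[-0.16, 0.93, 0], [0, 0, -0.23]]
    - [[-0.16, 0.93, 0], [0, 0, -0.23]]
    - [[-0.16, 0.93, 0], [0, 0, -0.23]]
    - [[-0.16, 0.93, 0], [0, 0, -0.23]]
    - [[-0.16, 0.93, 0], [0, 0, -0.23]]

```text
clock: 15.97
ee_pos: [0.4601, -0.0738, 0.1699]
tcp_rot: [0.003, 1.0, -0.0, 0.0]
ft_force: [0.2, 0.5, -0.5]
opening: 0.27
finger_force: 39.5
```

>>> apply_moves:
  plan:
    - [[-0.16, 0.93, 0], [0, 0, -0.23]]
    - [[-0.16, 0.93, 0], [0, 0, -0.23]]
    - [[-0.16, 0.93, 0], [0, 0, -0.23]]
    - [[-0.16, 0.93, 0], [0, 0, -0.23]]
    - [[-0.16, 0.93, 0], [0, 0, -0.23]]

```text
clock: 16.38
ee_pos: [0.4281, 0.1122, 0.17]
tcp_rot: [0.06, 0.998, 0.0, 0.001]
ft_force: [0.5, -1.3, -0.1]
opening: 0.265
finger_force: 39.5
```

>>> apply_moves:
  plan:
    - [[0, 0, -1], [0, 0, 0]]
    - [[0, 0, -1], [0, 0, 0]]
    - [[0, 0, 0], [0, 0, 0]]
    - [[0, 0, 0], [0, 0, 0]]

```text
clock: 16.72
ee_pos: [0.4265, 0.1107, 0.0885]
tcp_rot: [0.059, 0.998, -0.0, -0.002]
ft_force: [0.9, 0.4, -1.2]
opening: 0.269
finger_force: 39.6
```

```bash
python3 st.py; python3 - <<'E'
from h import *
c=cam('wrist'); save(c,'w7')
E
```

```text
[426.5 110.7  88.5] 173.22 0.26859761764067364 39.5720511674881 [ 0.07  0.16 -0.52  0.89  0.    0.19]
```

View pics/w7.png

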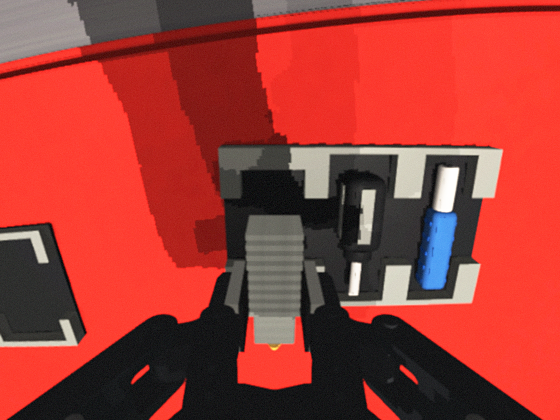

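The hot end is held straight above the short bay at (275,270), with the driver at (360,235) and wrench at (438,230) lying in their bays. I'll lower it.

>>> apply_moves:
  plan:
    - [[0.05, -0.04, -0.9], [0, 0, 0]]
    - [[0, 0, -0.6], [0, 0, 0]]
    - [[0, 0, -0.2], [0, 0, 0]]
    - [[0, 0, 0], [0, 0, 0]]
    - [[0, 0, 0], [0, 0, 0]]

```text
clock: 17.18
ee_pos: [0.4322, 0.1087, 0.023]
tcp_rot: [0.06, 0.998, 0.0, 0.001]
ft_force: [0.3, -0.4, -0.7]
opening: 0.268
finger_force: 39.6
```

```bash
python3 st.py
```

```text
[432.2 108.7  23. ] 173.14 0.26806336567657063 39.587109088897705 [ 0.07  0.25 -0.61  0.71  0.    0.19]
```

>>> apply_moves:
  plan:
    - [[-0.06, 0, -0.1], [0, 0, 0]]
    - [[0, 0, -0.06], [0, 0, 0]]
    - [[0, 0, 0], [0, 0, 0]]
    - [[0, 0, 0], [0, 0, 0]]

```text
clock: 17.52
ee_pos: [0.4287, 0.1091, 0.0156]
tcp_rot: [0.059, 0.998, 0.0, 0.0]
ft_force: [0.3, 0.9, 0.3]
opening: 0.268
finger_force: 39.6
```

>>> apply_moves:
  plan:
    - [[0, 0, 0], [0, 0, 0]]
    - [[0, 0, 0], [0, 0, 0]]
    - [[0, 0, 0], [0, 0, 0]]
    - [[0, 0, 0], [0, 0, 0]]
  grip: 0

```text
clock: 17.85
ee_pos: [0.4285, 0.109, 0.0151]
tcp_rot: [0.059, 0.998, 0.0, 0.0]
ft_force: [-0.6, 0.5, 0.1]
opening: 0.498
finger_force: 0.0
```

>>> apply_moves:
  plan:
    - [[0, 0, 0.5], [0, 0, 0]]
    - [[0, 0, 1], [0, 0, 0]]
    - [[0, 0, 1], [0, 0, 0]]
    - [[0, 0, 1], [0, 0, 0]]
    - [[0, 0, 1], [0, 0, 0]]

```text
clock: 18.27
ee_pos: [0.4278, 0.109, 0.1969]
tcp_rot: [0.059, 0.998, 0.0, -0.0]
ft_force: [1.4, 0.7, -0.4]
opening: 0.5
finger_force: 0.0
```

```bash
python3 st.py; python3 - <<'E'
from h import *
c=cam('wrist'); P=cloud(c); q=P[(abs(P[...,0]-.437)<.06)&(abs(P[...,1]-.108)<.02)]*1000; q=q[(q[:,2]>22)&(q[:,2]<45)]
print('hot',len(q),cv2.minAreaRect(q[:,:2].astype(np.float32)) if len(q) else 0,np.median(q,0))
E
```

```text
[427.8 109.  196.9] 173.2 0.49970606711650606 0.0 [ 0.07  0.07 -0.34  1.16  0.    0.19]
hot 1001 ((431.149658203125, 108.1724624633789), (23.689292907714844, 60.32562255859375), 83.30270385742188) [424.23540231 109.17845171  26.8535536 ]
```

```bash
python3 - <<'E'
from h import *
im=cv2.imread('pics/w6.png')
# need w6 camera pose: derive from current wrist extrinsics is not valid; use scene+side
for n,(u0,u1,v0,v1) in {'scene':(195,270,175,215),'side':(298,342,160,210)}.items():
    c=cam(n); H=hsv(c); m=(H[...,1]<110)&(H[...,2]>75); v,u=np.nonzero(m); p=onplane(c,np.c_[u,v],.016)[:,:2]*1000
    s=(abs(p[:,0]-459.5)<50)&(abs(p[:,1]+184)<42); 
    print(n,s.sum(),cv2.minEnclosingCircle(p[s].astype(np.float32)),cv2.minAreaRect(p[s].astype(np.float32)))
    P=cloud(c); q=P[(c['z_map']>0)&(P[...,2]>.03)&(P[...,2]<.12)&(P[...,0]>.55)&(P[...,0]<.85)&(P[...,1]<-.25)&(P[...,1]>-.6)]
    t=q[q[:,1]<-.36]; print('spool',(t.min(0)*1000).round(),(t.max(0)*1000).round(),np.median(t[:,2]))
    o=q[np.hypot(q[:,0]-.615,q[:,1]+.315)<.04]; o=o[o[:,2]>.05]; print('can',o.mean(0)*1000, cv2.minEnclosingCircle((o[:,:2]*1000).astype(np.float32)))
E
```

```text
scene 227 ((464.5299072265625, -180.30999755859375), 52.568817138671875) ((464.535400390625, -182.03134155273438), (74.93383026123047, 82.399169921875), 87.96046447753906)
spool [ 551. -595.   30.] [ 850. -360.   75.] 0.058114653844867095
can [ 618.29763616 -311.6229245    56.05150931] ((616.3970947265625, -311.8464050292969), 26.656536102294922)
side 67 ((464.1332702636719, -180.397216796875), 37.6268424987793) ((470.12786865234375, -178.34127807617188), (54.245567321777344, 72.92599487304688), 22.31607437133789)
spool [ 550. -599.   30.] [ 850. -360.   77.] 0.0599625579063227
can [ 616.81037427 -310.01685937   57.81338857] ((615.7926025390625, -313.9422302246094), 25.092355728149414)
```

>>> apply_moves:
  plan:
    - [[0.39, -0.88, 0], [0, 0, -0.56]]
    - [[0.39, -0.88, 0], [0, 0, -0.56]]
    - [[0.39, -0.88, 0], [0, 0, -0.56]]
    - [[0.39, -0.88, 0], [0, 0, -0.56]]
    - [[0.39, -0.88, 0], [0, 0, -0.56]]
  grip: 0.8

```text
clock: 18.83
ee_pos: [0.5059, -0.0683, 0.1934]
tcp_rot: [0.199, 0.98, 0.0, -0.001]
ft_force: [1.1, -0.1, 0.7]
opening: 0.9
finger_force: 0.0
```

>>> apply_moves:
  plan:
    - [[0.39, -0.88, 0], [0, 0, -0.56]]
    - [[0.39, -0.88, 0], [0, 0, -0.56]]
    - [[0.39, -0.88, 0], [0, 0, -0.56]]
    - [[0.39, -0.88, 0], [0, 0, -0.56]]
    - [[0.39, -0.88, 0], [0, 0, -0.56]]

```text
clock: 19.25
ee_pos: [0.584, -0.2444, 0.1928]
tcp_rot: [0.334, 0.942, 0.0, -0.002]
ft_force: [0.8, 0.4, 0.5]
opening: 0.899
finger_force: 0.0
```

>>> apply_moves:
  plan:
    - [[0.39, -0.88, 0], [0, 0, -0.56]]
    - [[0.39, -0.88, 0], [0, 0, -0.56]]
    - [[0, 0, -1], [0, 0, 0]]
    - [[0, 0, -1], [0, 0, 0]]
    - [[0, 0, 0], [0, 0, 0]]

```text
clock: 19.67
ee_pos: [0.6098, -0.3107, 0.1034]
tcp_rot: [0.386, 0.923, 0.002, -0.009]
ft_force: [-2.6, 1.5, -2.4]
opening: 0.904
finger_force: 0.0
```

```bash
python3 st.py
```

```text
[ 609.8 -310.7  103.4] 134.62 0.9041614541102979 0.0 [-0.59  0.6   0.17  1.16  0.    0.2 ]
```

>>> apply_moves:
  plan:
    - [[0, 0, 0], [0, 0, 0]]
    - [[0, 0, 0], [0, 0, 0]]

```text
clock: 19.83
ee_pos: [0.6154, -0.3129, 0.1155]
tcp_rot: [0.385, 0.923, 0.0, -0.0]
ft_force: [0.2, 0.6, 0.9]
opening: 0.903
finger_force: 0.0
```

```bash
python3 st.py
```

```text
[ 615.4 -312.9  115.5] 134.72 0.9029722232236415 0.0 [-0.59  0.59  0.19  1.17  0.    0.2 ]
```

>>> apply_moves:
  plan:
    - [[0, 0, -0.8], [0, 0, 0]]
    - [[0, 0, -0.8], [0, 0, 0]]
    - [[0, 0, -0.5], [0, 0, 0]]
    - [[0, 0, -0.3], [0, 0, 0]]
    - [[0, 0, 0], [0, 0, 0]]

```text
clock: 20.25
ee_pos: [0.6153, -0.3127, 0.0186]
tcp_rot: [0.385, 0.923, 0.0, -0.001]
ft_force: [-0.2, 0.3, -0.6]
opening: 0.9
finger_force: 0.0
```

>>> apply_moves:
  plan:
    - [[0, 0, 0], [0, 0, 0]]
    - [[0, 0, 0], [0, 0, 0]]
    - [[0, 0, 0], [0, 0, 0]]
    - [[0, 0, 0], [0, 0, 0]]
    - [[0, 0, 0], [0, 0, 0]]
  grip: -1

```text
clock: 20.67
ee_pos: [0.6173, -0.3146, 0.0221]
tcp_rot: [0.385, 0.923, -0.0, 0.003]
ft_force: [-0.5, -0.0, 6.0]
opening: 0.506
finger_force: 40.9
```

```bash
python3 st.py
```

```text
[ 617.3 -314.6   22.1] 134.7 0.5062052593857018 40.93111038208008 [-0.59  0.65  0.06  0.97  0.    0.2 ]
```

>>> apply_moves:
  plan:
    - [[0, 0, 0.5], [0, 0, 0]]
    - [[0, 0, 1], [0, 0, 0]]
    - [[0, 0, 1], [0, 0, 0]]
    - [[0, 0, 1], [0, 0, 0]]
    - [[0, 0, 0.5], [0, 0, 0]]

```text
clock: 21.08
ee_pos: [0.6174, -0.3145, 0.1863]
tcp_rot: [0.385, 0.923, -0.001, 0.004]
ft_force: [0.8, -0.4, -0.8]
opening: 0.5
finger_force: 40.9
```

>>> apply_moves:
  plan:
    - [[-0.65, 0.55, 0], [0, 0, 0.5]]
    - [[-0.65, 0.55, 0], [0, 0, 0.5]]
    - [[0, 0, 0], [0, 0, 0]]
    - [[0, 0, 0], [0, 0, 0]]
    - [[0, 0, 0], [0, 0, 0]]

```text
clock: 21.5
ee_pos: [0.5642, -0.2697, 0.1803]
tcp_rot: [0.339, 0.941, -0.0, 0.001]
ft_force: [0.6, -0.2, -0.4]
opening: 0.501
finger_force: 40.8
```

```bash
python3 st.py; python3 - <<'E'
from h import *
c=cam('wrist'); save(c,'w8')
E
```

```text
[ 564.2 -269.7  180.3] 140.42 0.5005102173376319 40.80396294593811 [-0.57  0.43  0.09  1.23  0.    0.12]
```

View pics/w8.png

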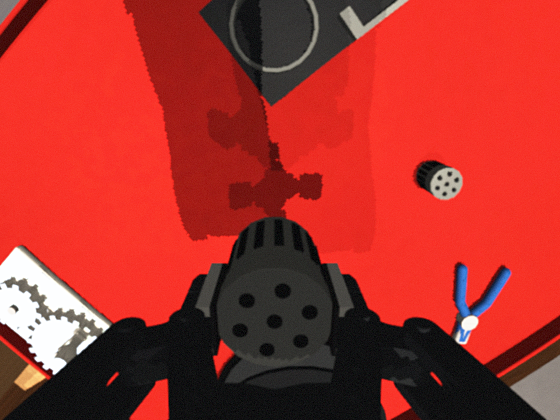

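The canister is held upright at (275,290). The cup at (275,25) is only partly in view, so I'll move closer.

>>> apply_moves:
  plan:
    - [[-0.65, 0.55, 0], [0, 0, 0]]
    - [[-0.45, 0.38, 0], [0, 0, 0]]
    - [[0, 0, 0], [0, 0, 0]]
    - [[0, 0, 0], [0, 0, 0]]

```text
clock: 21.88
ee_pos: [0.5202, -0.2325, 0.1797]
tcp_rot: [0.339, 0.941, -0.0, 0.001]
ft_force: [0.2, -0.7, -0.4]
opening: 0.505
finger_force: 40.8
```

```bash
python3 st.py; python3 - <<'E'
from h import *
c=cam('wrist'); save(c,'w9'); H=hsv(c); P=cloud(c)
print('z ring',np.percentile(P[(abs(P[...,0]-.46)<.045)&(abs(P[...,1]+.182)<.045)&(H[...,1]<70)&(H[...,2]>95)][:,2],[5,50,95]))
m=(H[...,1]<80)&(H[...,2]>95)&(P[...,2]>.009)&(P[...,2]<.022)
q=P[m]*1000; q=q[np.hypot(q[:,0]-461,q[:,1]+182)<48]
A=np.c_[2*q[:,:2],np.ones(len(q))]; 
for _ in range(3):
    s=np.linalg.lstsq(A,(q[:,:2]**2).sum(1),rcond=None)[0]; R=np.sqrt(s[2]+s[0]**2+s[1]**2); d=abs(np.hypot(*(q[:,:2]-s[:2]).T)-R); k=d<5; q=q[k];A=A[k]
print(len(q),s[:2],R,cv2.minEnclosingCircle(q[:,:2].astype(np.float32)))
red=((H[...,0]<8)|(H[...,0]>172))&(H[...,1]>120); k,L=cv2.connectedComponents((~red).astype(np.uint8))
t=P[(abs(P[...,2]-.004)<.016)&~red&(abs(P[...,0]-.46)<.08)&(abs(P[...,1]+.142)<.1)]*1000; print('tray',cv2.minAreaRect(t[:,:2].astype(np.float32)))
E
```

```text
[ 520.2 -232.5  179.7] 140.42 0.5053282814437625 40.8104145526886 [-0.56  0.32 -0.07  1.18  0.    0.13]
z ring [0.01385306 0.0154676  0.32167291]
769 [ 459.06239348 -184.269698  ] 34.680170204567126 ((459.5364685058594, -183.91310119628906), 36.6317253112793)
tray ((461.90283203125, -139.3437042236328), (173.26136779785156, 103.09943389892578), 88.64537811279297)
```

>>> apply_moves:
  plan:
    - [[-0.76, 0.6, 0], [0, 0, 0]]
    - [[-0.76, 0.6, 0], [0, 0, 0]]
    - [[0, 0, -1], [0, 0, 0]]
    - [[0, 0, -1], [0, 0, 0]]
    - [[0, 0, -0.5], [0, 0, 0]]

```text
clock: 22.35
ee_pos: [0.4588, -0.1844, 0.0766]
tcp_rot: [0.339, 0.941, 0.0, -0.0]
ft_force: [-1.2, 0.5, -1.0]
opening: 0.503
finger_force: 40.9
```

>>> apply_moves:
  plan:
    - [[0, 0, 0], [0, 0, 0]]
    - [[0, 0, 0], [0, 0, 0]]
    - [[0, 0, 0], [0, 0, 0]]

```text
clock: 22.6
ee_pos: [0.4607, -0.1856, 0.0805]
tcp_rot: [0.339, 0.941, -0.0, 0.001]
ft_force: [-0.4, 0.3, -1.5]
opening: 0.508
finger_force: 40.9
```

```bash
python3 st.py
```

```text
[ 460.7 -185.6   80.5] 140.4 0.508393448084802 40.92653453350067 [-0.54  0.26 -0.41  0.89  0.    0.15]
```

Down to about 0.025: 56 mm.

>>> apply_moves:
  plan:
    - [[0, 0.02, -0.7], [0, 0, 0]]
    - [[0, 0, -0.5], [0, 0, 0]]
    - [[0, 0, -0.15], [0, 0, 0]]
    - [[0, 0, 0], [0, 0, 0]]
    - [[0, 0, 0], [0, 0, 0]]

```text
clock: 23.02
ee_pos: [0.4605, -0.1845, 0.0268]
tcp_rot: [0.339, 0.941, -0.0, 0.002]
ft_force: [0.4, 0.1, -0.8]
opening: 0.505
finger_force: 41.6
```

```bash
python3 st.py
```

```text
[ 460.5 -184.5   26.8] 140.42 0.5048016377487929 41.5739107131958 [-0.54  0.32 -0.48  0.76  0.    0.15]
```

>>> apply_moves:
  plan:
    - [[0, 0, -0.06], [0, 0, 0]]
    - [[0, 0, 0], [0, 0, 0]]
    - [[0, 0, 0], [0, 0, 0]]

```text
clock: 23.27
ee_pos: [0.4608, -0.1846, 0.0256]
tcp_rot: [0.339, 0.941, -0.001, 0.002]
ft_force: [-1.7, 0.9, 13.5]
opening: 0.507
finger_force: 42.8
```

>>> apply_moves:
  plan:
    - [[0, 0, 0], [0, 0, 0]]
    - [[0, 0, 0], [0, 0, 0]]
    - [[0, 0, 0], [0, 0, 0]]
    - [[0, 0, 0], [0, 0, 0]]
    - [[0, 0, 0], [0, 0, 0]]
  grip: 0.7

```text
clock: 23.68
ee_pos: [0.4588, -0.1834, 0.0226]
tcp_rot: [0.339, 0.941, 0.0, -0.0]
ft_force: [-0.0, -0.4, -0.1]
opening: 0.852
finger_force: 0.0
```

>>> apply_moves:
  plan:
    - [[0, 0, 0.5], [0, 0, 0]]
    - [[0, 0, 1], [0, 0, 0]]
    - [[0, 0, 1], [0, 0, 0]]
    - [[0, 0, 1], [0, 0, 0]]
    - [[0, 0, 1], [0, 0, 0]]

```text
clock: 24.1
ee_pos: [0.4583, -0.1831, 0.2042]
tcp_rot: [0.339, 0.941, 0.0, -0.0]
ft_force: [0.6, -1.1, -0.0]
opening: 0.85
finger_force: 0.0
```

```bash
python3 st.py
```

```text
[ 458.3 -183.1  204.2] 140.42 0.8501097673976263 0.0 [-0.54  0.17 -0.21  1.19  0.    0.15]
```

```bash
python3 - <<'E'
from h import *
for n,sd in (('scene',(318,263)),('side',(242,256))):
    c=cam(n); H=hsv(c); red=((H[...,0]<8)|(H[...,0]>172))&(H[...,1]>100)
    white=(~red)&(H[...,2]>150)
    print(n,blob(c,sd,.02,white,5)); P=cloud(c); k,L=cv2.connectedComponents((~red).astype(np.uint8)); q=P[(L==L[sd[1],sd[0]])&(P[...,2]>.016)]*1000
    print(cv2.minAreaRect(q[:,:2].astype(np.float32)))
    o=P[(c['z_map']>0)&(P[...,2]>.053)&(P[...,2]<.07)&(np.hypot(P[...,0]-.4595,P[...,1]+.184)<.05)]*1000
    print('can',cv2.minEnclosingCircle(o[:,:2].astype(np.float32)),np.median(o,0))
E
```

```text
scene ((667.6, 150.4), (52.2, 81.1), np.float32(-35.6), 516)
((1092.6396484375, 206.6959991455078), (947.7470703125, 75.36775970458984), 7.718778133392334)
can ((460.7826843261719, -179.94577026367188), 26.21537971496582) [ 463.97630381 -180.06767603   59.97504538]Traceback (most recent call last):
  File "<stdin>", line 5, in <module>
  File "h.py", line 22, in blob
    l=L[seed[1],seed[0]]; assert l>0
                                 ^^^
AssertionError
```

>>> apply_moves:
  plan:
    - [[0.64, 0.74, 0.08], [0, 0, 0.06]]
    - [[0.64, 0.74, 0.08], [0, 0, 0.06]]
    - [[0.64, 0.74, 0.08], [0, 0, 0.06]]
    - [[0.64, 0.74, 0.08], [0, 0, 0.06]]
    - [[0.64, 0.74, 0.08], [0, 0, 0.06]]
  grip: 0.7

```text
clock: 24.62
ee_pos: [0.5874, -0.0339, 0.218]
tcp_rot: [0.324, 0.946, -0.0, -0.0]
ft_force: [0.5, -1.1, -0.4]
opening: 0.848
finger_force: 0.0
```

>>> apply_moves:
  plan:
    - [[0.64, 0.74, 0], [0, 0, 0.06]]
    - [[0.64, 0.74, 0], [0, 0, 0.06]]
    - [[0.64, 0.74, 0], [0, 0, 0.06]]
    - [[0.64, 0.74, 0], [0, 0, 0.06]]
    - [[0.64, 0.74, 0], [0, 0, 0.06]]

```text
clock: 25.03
ee_pos: [0.7154, 0.1143, 0.2174]
tcp_rot: [0.31, 0.951, -0.0, -0.001]
ft_force: [0.5, -0.5, -0.2]
opening: 0.853
finger_force: 0.0
```

>>> apply_moves:
  plan:
    - [[0, 0, 0], [0, 0, 0]]
    - [[0, 0, 0], [0, 0, 0]]
    - [[0, 0, 0], [0, 0, 0]]

```text
clock: 25.28
ee_pos: [0.7142, 0.1127, 0.2169]
tcp_rot: [0.31, 0.951, -0.001, -0.001]
ft_force: [-0.1, 0.2, 0.2]
opening: 0.851
finger_force: 0.0
```

```bash
python3 st.py; python3 - <<'E'
from h import *
c=cam('wrist'); save(c,'w10')
E
```

```text
[714.2 112.7 216.9] 143.9 0.8514262897666839 0.0 [ 0.05  0.63  0.51  1.45 -0.    0.68]
```

View pics/w10.png

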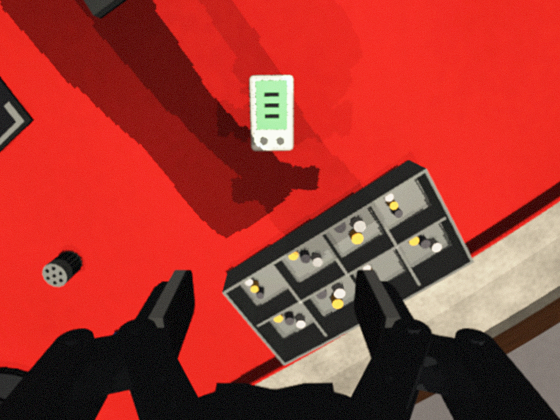

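The hygrometer is at (272,112), well aligned with the tool.

```bash
python3 - <<'E'
from h import *
c=load('wrist'); H=hsv(c); P=cloud(c)
red=((H[...,0]<8)|(H[...,0]>172))&(H[...,1]>100)
print(blob(c,(272,112),.02,~red,3)); k,L=cv2.connectedComponents((~red).astype(np.uint8)); q=P[(L==L[112,272])&(P[...,2]>.014)]*1000
print(cv2.minAreaRect(q[:,:2].astype(np.float32)),np.median(q[:,2]))
q=P[(L==L[290,290])&(c['z_map']>0)]*1000; q=q[q[:,2]<60]; print('bins',q.min(0),np.percentile(q[:,2],95))
E
```

```text
((660.7, 147.2), (41.9, 70.4), np.float32(-35.7), 3300)
((660.5621948242188, 146.63633728027344), (40.777557373046875, 71.62371063232422), 54.78287124633789) 19.87451669099879
bins [ 708.14493625 -589.7886823  -758.88597146] 42.07338633075578
```

>>> apply_moves:
  plan:
    - [[-0.67, 0.43, 0], [0, 0, 0]]
    - [[-0.67, 0.43, 0], [0, 0, 0]]
    - [[0, 0, -1], [0, 0, 0]]
    - [[0, 0, -1], [0, 0, 0]]
    - [[0, 0, -1], [0, 0, 0]]
  grip: 0.6

```text
clock: 25.75
ee_pos: [0.6609, 0.146, 0.1003]
tcp_rot: [0.311, 0.95, 0.001, 0.002]
ft_force: [1.1, 0.5, 0.3]
opening: 0.798
finger_force: 0.0
```

>>> apply_moves:
  plan:
    - [[0, 0, -0.7], [0, 0, 0]]
    - [[0, 0, 0], [0, 0, 0]]
    - [[0, 0, 0], [0, 0, 0]]

```text
clock: 26.0
ee_pos: [0.6593, 0.1456, 0.0703]
tcp_rot: [0.311, 0.95, -0.001, -0.001]
ft_force: [0.9, -0.4, 1.2]
opening: 0.797
finger_force: 0.0
```

```bash
python3 st.py
```

```text
[659.3 145.6  70.3] 143.76 0.797055762976383 0.0 [ 0.1   0.59  0.07  1.06 -0.    0.73]
```

>>> apply_moves:
  plan:
    - [[0, 0.02, -0.8], [0, 0, 0]]
    - [[0, 0, -0.5], [0, 0, 0]]
    - [[0, 0, -0.25], [0, 0, 0]]
    - [[0, 0, 0], [0, 0, 0]]
    - [[0, 0, 0], [0, 0, 0]]

```text
clock: 26.42
ee_pos: [0.6623, 0.1475, 0.0108]
tcp_rot: [0.31, 0.951, 0.0, 0.001]
ft_force: [-0.4, -0.3, 0.2]
opening: 0.803
finger_force: 0.0
```

>>> apply_moves:
  plan:
    - [[0, 0, 0], [0, 0, 0]]
    - [[0, 0, 0], [0, 0, 0]]
    - [[0, 0, 0], [0, 0, 0]]
    - [[0, 0, 0], [0, 0, 0]]
    - [[0, 0, 0], [0, 0, 0]]
  grip: -1

```text
clock: 26.83
ee_pos: [0.6629, 0.148, 0.0112]
tcp_rot: [0.31, 0.951, 0.001, 0.002]
ft_force: [-1.0, 1.0, 6.7]
opening: 0.476
finger_force: 41.1
```

```bash
python3 st.py
```

```text
[662.9 148.   11.2] 143.86 0.47593960976632355 41.091095209121704 [ 0.1   0.64  0.01  0.93 -0.    0.73]
```

>>> apply_moves:
  plan:
    - [[0, 0, 0.5], [0, 0, 0]]
    - [[0, 0, 1], [0, 0, 0]]
    - [[0, 0, 1], [0, 0, 0]]
    - [[0, 0, 1], [0, 0, 0]]
    - [[0, 0, 0.5], [0, 0, 0]]

```text
clock: 27.25
ee_pos: [0.6633, 0.1482, 0.1753]
tcp_rot: [0.31, 0.951, 0.002, 0.004]
ft_force: [0.9, -0.4, -0.1]
opening: 0.477
finger_force: 40.6
```

>>> apply_moves:
  plan:
    - [[-0.63, -0.76, 0], [0, 0, 0.76]]
    - [[-0.63, -0.76, 0], [0, 0, 0.76]]
    - [[-0.63, -0.76, 0], [0, 0, 0.76]]
    - [[-0.63, -0.76, 0], [0, 0, 0.76]]
    - [[-0.63, -0.76, 0], [0, 0, 0.76]]

```text
clock: 27.67
ee_pos: [0.534, -0.0051, 0.1693]
tcp_rot: [0.123, 0.992, -0.0, 0.001]
ft_force: [0.0, -1.0, -0.8]
opening: 0.474
finger_force: 40.7
```

>>> apply_moves:
  plan:
    - [[-0.63, -0.76, 0], [0, 0, 0.76]]
    - [[-0.63, -0.76, 0], [0, 0, 0.76]]
    - [[-0.63, -0.76, 0], [0, 0, 0.76]]
    - [[0, 0, -1], [0, 0, 0]]
    - [[0, 0, -1], [0, 0, 0]]

```text
clock: 28.08
ee_pos: [0.4614, -0.0985, 0.0912]
tcp_rot: [0.013, 1.0, -0.002, 0.004]
ft_force: [0.1, 0.3, -0.6]
opening: 0.476
finger_force: 40.7
```

>>> apply_moves:
  plan:
    - [[0, 0, 0], [0, 0, 0]]
    - [[0, 0, 0], [0, 0, 0]]
    - [[0, 0, 0], [0, 0, 0]]

```text
clock: 28.33
ee_pos: [0.4606, -0.0955, 0.0903]
tcp_rot: [0.011, 1.0, -0.0, 0.001]
ft_force: [1.1, -0.5, -0.2]
opening: 0.474
finger_force: 41.0
```

```bash
python3 st.py; python3 - <<'E'
from h import *
c=cam('wrist'); save(c,'w11')
E
```

```text
[460.6 -95.5  90.3] 178.72 0.4738023132162445 40.95599412918091 [-0.38  0.21 -0.46  0.9   0.   -0.35]
```

View pics/w11.png

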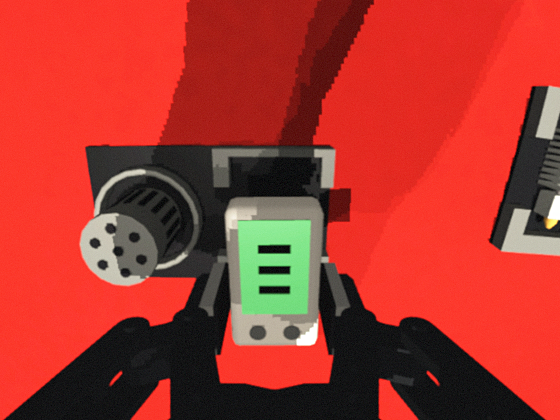

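The hygrometer is centred over its bay at (275,170–270), display up. The canister stands inside the ring at (150,210). I'll lower it.

>>> apply_moves:
  plan:
    - [[0.03, 0, -0.9], [0, 0, 0]]
    - [[0, 0, -0.6], [0, 0, 0]]
    - [[0, 0, -0.2], [0, 0, 0]]
    - [[0, 0, 0], [0, 0, 0]]
    - [[0, 0, 0], [0, 0, 0]]

```text
clock: 28.8
ee_pos: [0.4619, -0.0955, 0.022]
tcp_rot: [0.011, 1.0, -0.0, 0.001]
ft_force: [-0.6, -1.1, -0.4]
opening: 0.474
finger_force: 41.0
```

```bash
python3 st.py
```

```text
[461.9 -95.5  22. ] 178.74 0.4735657523034792 40.96249043941498 [-0.37  0.29 -0.55  0.73  0.   -0.35]
```

>>> apply_moves:
  plan:
    - [[0, 0, -0.1], [0, 0, 0]]
    - [[0, 0, -0.05], [0, 0, 0]]
    - [[0, 0, 0], [0, 0, 0]]
    - [[0, 0, 0], [0, 0, 0]]

```text
clock: 29.13
ee_pos: [0.4612, -0.0955, 0.0152]
tcp_rot: [0.011, 1.0, -0.0, 0.0]
ft_force: [0.1, -0.1, -0.4]
opening: 0.479
finger_force: 41.0
```

>>> apply_moves:
  plan:
    - [[0, 0, 0], [0, 0, 0]]
    - [[0, 0, 0], [0, 0, 0]]
    - [[0, 0, 0], [0, 0, 0]]
    - [[0, 0, 0], [0, 0, 0]]
  grip: 0.32

```text
clock: 29.47
ee_pos: [0.4608, -0.0954, 0.0147]
tcp_rot: [0.011, 1.0, 0.0, 0.0]
ft_force: [0.6, 0.4, 0.4]
opening: 0.663
finger_force: 0.0
```

>>> apply_moves:
  plan:
    - [[0, 0, 0.3], [0, 0, 0]]
    - [[0, 0, 1], [0, 0, 0]]
    - [[0, 0, 1], [0, 0, 0]]
    - [[0, 0, 1], [0, 0, 0]]
    - [[0, 0, 1], [0, 0, 0]]

```text
clock: 29.88
ee_pos: [0.4602, -0.0952, 0.1884]
tcp_rot: [0.011, 1.0, 0.0, -0.0]
ft_force: [0.5, 0.1, -0.2]
opening: 0.663
finger_force: 0.0
```

>>> apply_moves:
  plan:
    - [[0.8, 0.5, 0.2], [0, 0, 0]]
    - [[0.8, 0.5, 0.2], [0, 0, 0]]
    - [[0.8, 0.5, 0], [0, 0, 0]]
    - [[0, 0, 0], [0, 0, 0]]
    - [[0, 0, 0], [0, 0, 0]]

```text
clock: 30.3
ee_pos: [0.5578, -0.0343, 0.2019]
tcp_rot: [0.01, 1.0, 0.0, -0.0]
ft_force: [-1.0, -0.1, -1.0]
opening: 0.66
finger_force: 0.0
```

```bash
python3 st.py; python3 - <<'E'
from h import *
c=cam('wrist'); save(c,'w12'); P=cloud(c)
for n,x,y,rr in (('hyg',.4616,-.096,.012),('can',.4595,-.184,.012),('hot',.424,.109,.008),('drv',.427,.1675,.008),('wr',.462,.222,.006)):
    q=P[(np.hypot(P[...,0]-x,P[...,1]-y)<rr)&(P[...,2]<.1)]; print(n,len(q),np.median(q[:,2]).round(4) if len(q) else None)
E
```

```text
[557.8 -34.3 201.9] 178.84 0.6595809304736769 0.0 [-0.21  0.29 -0.05  1.22  0.   -0.18]
hyg 600 0.0245
can 687 0.0599
hot 267 0.0265
drv 245 0.0298
wr 108 0.0193
```

View pics/w12.png

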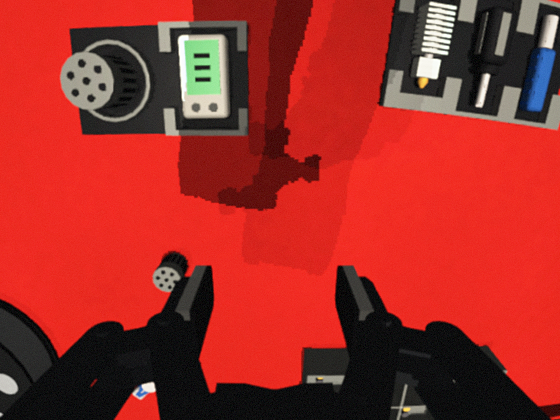

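All five items sit in their places: hygrometer (203,75), canister in its cup (115,78), hot end (428,45), driver (487,55) and wrench (540,65). Their heights match the expected seated tops of 24, 60, 28, 30 and 20 mm. I'm handing it in.

```bash
python3 -c "
from cell import r
print(r.close_job())"
```

```text
the job is handed in; nothing more can be done
None
```

Both kits are made up in the order asked and handed in at about 30 s of the 120 s limit: the last pictures and depth readings showed all five items seated in their bays, and I never moved the small canister or the tape roll.

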